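# Sort fan brackets by length into the kitting tray

### The arm

A 7-joint arm with a two-finger parallel gripper is mounted at the origin on the work surface. World frame = base frame: x ahead of the robot, y to its left, z up, the work surface at z = 0. Lengths are in mm, angles in rad, forces in N, time in s.
With the tool pointing down it reaches from about 400 to 875 mm from the base axis. Payload 4.4 kg.
Tool frame: the origin (TCP) lies midway between the tips of the shut fingers; the grasp point (between the pads) lies 19 mm behind it; z points along the fingers, y is the line along which they close (so a half turn about z gives the same grasp; the last joint's range is limited). The gripper opens to 85 mm and grips with 20 to 120 N. Pads are 22 mm wide; open, the fingers measure 114 mm over their backs; the gripper's body (76 mm by 85 mm) begins 54 mm behind the grasp point. The pads swing forward as they close: fully open they stand 13 mm farther back than shut.
Start: joints at [1.251, 0.628, 0.038, 1.517, -0.027, 0.996, -0.02], TCP at [163.232, -629.184, 231.313] pointing down, gripper open.
Joint ranges: [-3.06, 3.06], [-0.37, 2.12], [-1.25, 1.32], [0.18, 2.47], [-1.1, 4.24], [0.23, 1.98], [-2.94, 2.94]. Speed limits (rad/s): [2.57, 2.57, 3.14, 3.14, 3.14, 3.14, 3.14].

### API

Orientations are given as [roll, pitch, yaw] about the fixed x, y, z axes, in that order (R = Rz(yaw) Ry(pitch) Rx(roll)).
In Python, from cell import ctrl gives the robot as it stands.
- The arm moves only by the shell command python3 -m crank 'ROWS' [OPENING]. ROWS is JSON, a list that holds one entry, the list of rows, each a list of 4 numbers: the shift along the tool's x, y, z normalised to -1 to 1, where 1 is 2.5 cm, then the turn about the tool's z normalised to -1 to 1, where 1 is 0.08 rad. In form: [[[dx, dy, dz, turn], ...]]. A call has 1 to 12 rows; each row shifts and turns the commanded pose from where the row before left it, along the tool's axes as they then stand; what a row does not reach is not made up. A row lasts 1/12 s, in which the tool goes at most 41.7 mm and 7.16 degrees, less where a joint would pass 70% of its speed; a pose out of reach is approached as far as the arm can. A call with a number of a shift or a turn outside -1 to 1 is refused whole. A call with a gripper value outside its range is refused whole. OPENING is the closure, from -1 (fully open) to 1 (shut), set as the call begins (- or left out, the last holds). The fingers move at their own pace and stop on an object; the grip force is fixed at half the most. Time passes only in rows, so rows that do not move let the fingers close. It gives the time, the measured TCP pose, the force, the opening and the grip force at its end, in the units of the state.
- ctrl.read_state(): the state, without advancing time (a new reading comes with each control period).
- ctrl.get_image(name): name is "side" or "top" or "wrist"; returns a dict with "img" (384x512x3 uint8, red, green, blue), "intrinsics" (3x3 intrinsics, pixels), "extrinsics" (4x4, takes a point from camera to world coordinates). Camera axes: x right, y up, looking along -z (the intrinsics and any distortion apply to the point x, -y, -z); pixel columns grow to the right and rows downward; lengths in mm; the calibration is good to about 2 mm. The wrist camera is an equidistant fisheye: a pixel r from the principal point sees the ray r / f radians off the axis. A picture is of the moment at which its call begins. There is no depth.
- ctrl.finish_job(): hands the job in; it is judged then, once.
Trained networks look in the newest picture that a camera, given by its name, has taken for a name from the list of things; names that differ only in an ending like _2 or _b are one class to them, and where a whole thing is asked for, a point or a joint stands for the part that bears it (a point fixed in the world has none). Each returns a list of dicts, best first, with "confidence" (0 to 1); they miss things now and then, are a little off and sometimes report something else, mostly with a low value. They report only what shows in the picture. A call takes as long as a camera call. They do not tell look-alikes from the thing itself.
- ctrl.find_in(camera, target): "position" ([row, column] in pixels, amid what is visible of it).
- ctrl.trace(camera, target): "mask" (384x512 bool, what is visible of it) and "position" ([row, column] in pixels, amid what is visible of it).
- ctrl.place_of(camera, target): "position" ([row, column] in pixels: a listed point, or the origin of a listed thing).
The state is a dict: "clock": time; "qpos": joint angles; "qd": joint speeds; "tau": joint torques, N m; "eef_pos": TCP position; "tool_rot": TCP orientation; "force": force on the tool from outside, world axes, zero at the start; "torque": the same for the moment, N m; "width": finger opening in mm; "gripper_force": force on a finger pad.
Only numpy, scipy, OpenCV 4.12 (cv2) and the standard library are available. Lean on these libraries where they do the work, as an engineer would, in place of code of your own. Each camera call takes 0.05 s, during which the arm holds its last target. There are 200 camera calls.

### The job

Sort the five loose aluminium brackets (four on the mat, one resting between the vise jaws) by length into the three lanes of the tray: the two short ones in the lane headed by the smallest white fan hub, the two middle-length ones in the lane headed by the middle-sized hub, and the long one in the lane headed by the largest hub. Set each down, without dropping it, so that it lies base down on the lane floor, straight along its lane and wholly inside it, those in one lane end to end. Leave the jar, the pliers and the spanner where they are.

Things in the scene. Friction and masses are not known exactly. Their poses are not given: they have to be found in the camera images.
- bracket_short_a: short aluminium bracket, 80 mm long: a 20 mm wide, 24 mm high bar 44 mm long in the middle, with a flat drilled foot 18 mm long, 20 mm wide and 8 mm high at each end. Origin: centre of its underside; x along its length (both ways alike), z up from its base. Grip it across the middle bar. Starts lying on the dark bench mat, at any yaw.
- bracket_short_b: short aluminium bracket, 80 mm long: a 20 mm wide, 24 mm high bar 44 mm long in the middle, with a flat drilled foot 18 mm long, 20 mm wide and 8 mm high at each end. Origin: centre of its underside; x along its length (both ways alike), z up from its base. Grip it across the middle bar. Starts lying on the dark bench mat, at any yaw.
- bracket_mid_a: middle-length aluminium bracket, 110 mm long: a 20 mm wide, 24 mm high bar 74 mm long in the middle, with a flat drilled foot 18 mm long, 20 mm wide and 8 mm high at each end. Origin: centre of its underside; x along its length (both ways alike), z up from its base. Grip it across the middle bar. Starts lying on the dark bench mat, at any yaw.
- bracket_mid_b: middle-length aluminium bracket, 110 mm long: a 20 mm wide, 24 mm high bar 74 mm long in the middle, with a flat drilled foot 18 mm long, 20 mm wide and 8 mm high at each end. Origin: centre of its underside; x along its length (both ways alike), z up from its base. Grip it across the middle bar. At the start this one lies loosely between the vise jaws, its lower 12 mm between them.
- bracket_long: long aluminium bracket, 140 mm long: a 20 mm wide, 24 mm high bar 104 mm long in the middle, with a flat drilled foot 18 mm long, 20 mm wide and 8 mm high at each end. Origin: centre of its underside; x along its length (both ways alike), z up from its base. Grip it across the middle bar. Starts lying on the dark bench mat, at any yaw.
- hub_small: white plastic fan hub, 40 mm across, 32 mm high at its centre boss, fixed on the tray beyond the +x end of a lane; the order of the three hubs changes. Origin: centre of its underside, on the lane's centre line, 180 mm in +x from the lane's middle; axes as the tray's.
- hub_mid: white plastic fan hub, 52 mm across, 32 mm high at its centre boss, fixed on the tray beyond the +x end of a lane; the order of the three hubs changes. Origin: centre of its underside, on the lane's centre line, 180 mm in +x from the lane's middle; axes as the tray's.
- hub_large: white plastic fan hub, 64 mm across, 32 mm high at its centre boss, fixed on the tray beyond the +x end of a lane; the order of the three hubs changes. Origin: centre of its underside, on the lane's centre line, 180 mm in +x from the lane's middle; axes as the tray's.
- tray: fixed wooden sorting tray with three parallel lanes along its x axis, each 280 mm long and 64 mm wide inside, lane centres at y = -70, 0 and 70 mm. Origin: under the middle of the middle lane; lane floor at z = 6 mm, dividers and end walls 6 mm thick with tops at z = 15 mm. Beyond the +x end a shelf carries the three hubs. May stand on the robot's left or right, the mat on the other side.
- vise: small blue metal bench vise, fixed, about 150 mm long (x, screw handle to -x) and 75 mm wide, jaw tops at z = 67 mm. Origin: under the middle of the jaw gap. The jaws stand 26 mm apart along x and are 62 mm long along y; between them the floor is at z = 55 mm, on which the bracket rests, lying along y.
- jar: clear glass jar with twist cap, 64 mm across, 115 mm high, standing loose. Origin: centre of its underside. A bystander.
- pliers: red-handled pliers, about 150 mm long along x, 52 mm wide, 17 mm high, lying loose at the edge of the mat. Origin: underside near the middle. A bystander.
- spanner: steel spanner 170 mm long along x, lying loose at the edge of the mat. Origin: underside near the middle. A bystander.
Not all that is in view belongs to the job. Leave any yellow look-alike of the bracket_short_b alone. What is shaped like the bracket_long but orange is not meant.

How it is judged:
By the outcome, as a careful person would: the job done as asked, in the order asked, and still so for the second after the job is handed in, with the robot touching nothing.
It also fails if it takes over 72 s, if anything falls off the work surface, if the arm or the gripper's body presses on something with over 40 N, if the wrist force passes 120 N, or if a joint passes its speed limit or range.

## Working session

There is one attempt and no reset: what is moved stays moved. The work goes in short steps, Python scripts to look and compute and a shell command to move; the robot and the scene stay as the last step left them, time stands still between calls to the robot, and variables do not carry over. Pictures are saved under pics/ and viewed, at most 10 in all, crops included, and the job is handed in when it is done.

```bash
ls; mkdir -p pics
python3 - <<'E'
from cell import ctrl
import cv2,numpy as np
s=ctrl.read_state();print({k:np.round(v,3).tolist() for k,v in s.items()})
for n in("top","side"):
    d=ctrl.get_image(n);cv2.imwrite(f"pics/{n}0.png",cv2.resize(d["img"][:,:,::-1],(800,600)))
    print(n,np.round(d["intrinsics"],1).tolist(),np.round(d["extrinsics"],3).tolist(),[k for k in d])
E
```

```text
pics
{'clock': 0.0, 'qpos': [1.251, 0.629, 0.038, 1.518, -0.027, 0.996, -0.02], 'qd': [0.002, -0.001, 0.0, 0.001, -0.0, -0.001, 0.0], 'tau': [0.001, -56.34, 1.226, -19.345, 0.011, 0.01, -0.0], 'eef_pos': [163.09, -628.578, 230.402], 'tool_rot': [-3.14, -0.0, 0.254], 'force': [-0.072, 0.389, 0.502], 'torque': [0.068, -0.019, 0.012], 'gripper_force': 0.0, 'width': 85.497}
top [[451.2, 0.0, 264.8], [0.0, 451.2, 184.2], [0.0, 0.0, 1.0]] [[-0.017, 0.983, -0.182, 337.54], [-1.0, -0.015, 0.013, 80.931], [0.01, 0.182, 0.983, 1175.691], [0.0, 0.0, 0.0, 1.0]] ['img', 'intrinsics', 'extrinsics']
side [[348.3, 0.0, 256.9], [0.0, 348.3, 187.5], [0.0, 0.0, 1.0]] [[0.947, 0.185, -0.262, 294.995], [-0.321, 0.558, -0.766, -592.464], [0.004, 0.809, 0.587, 573.884], [0.0, 0.0, 0.0, 1.0]] ['img', 'intrinsics', 'extrinsics']
```

View pics/top0.png

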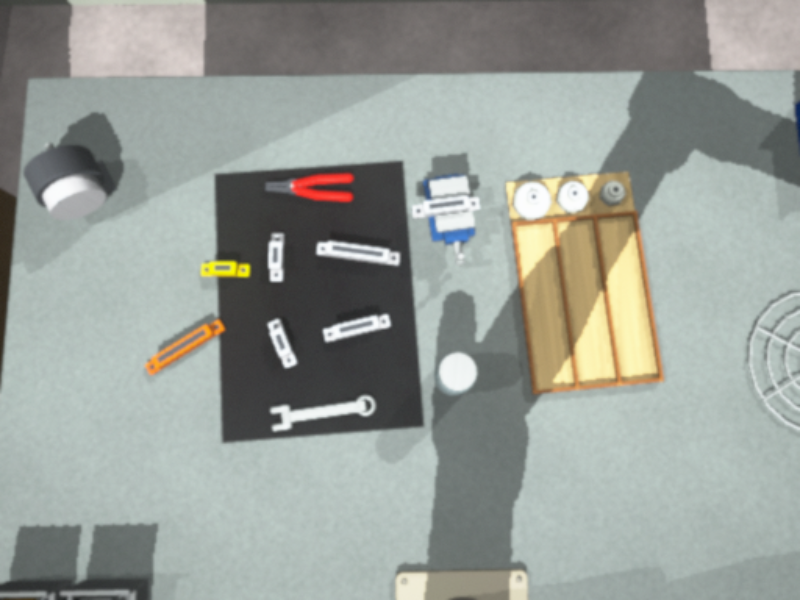

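View pics/side0.png

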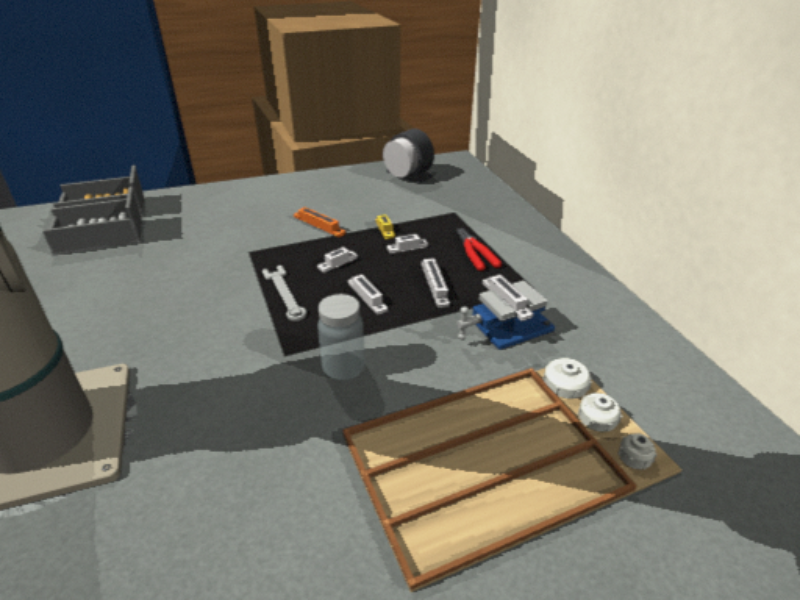

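```bash
cat > h.py <<'E'
from cell import ctrl
import cv2,numpy as np
from scipy.optimize import minimize,least_squares
def project(d,P):
    E=d["extrinsics"];K=d["intrinsics"]
    c=(np.atleast_2d(P)-E[:3,3])@E[:3,:3]
    return np.c_[K[0,2]+K[0,0]*c[:,0]/-c[:,2],K[1,2]+K[1,1]*c[:,1]/c[:,2]]
def ray(d,rc):
    E=d["extrinsics"];K=d["intrinsics"]
    v=E[:3,:3]@np.array([(rc[1]-K[0,2])/K[0,0],-(rc[0]-K[1,2])/K[1,1],-1]);return E[:3,3],v/np.linalg.norm(v)
def onz(d,rc,z):
    o,v=ray(d,rc);return o+v*(z-o[2])/v[2]
def tri(obs):
    A=0;b=0
    for d,rc in obs:
        o,v=ray(d,rc);M=np.eye(3)-np.outer(v,v);A=A+M;b=b+M@o
    p=np.linalg.solve(A,b);return p,[np.linalg.norm(project(d,p)[0]-np.array(rc)[::-1]) for d,rc in obs]
def box(x0,x1,w,h): return np.array([[x,y,z] for x in(x0,x1) for y in(-w/2,w/2) for z in(0,h)])
def bracket(L): return [box(-L/2,-L/2+18,20,8),box(L/2-18,L/2,20,8),box(-L/2+18,L/2-18,20,24)]
def sil(d,boxes,p,S=4):
    x,y,z,a=p;R=np.array([[np.cos(a),-np.sin(a),0],[np.sin(a),np.cos(a),0],[0,0,1]])
    m=np.zeros((384*S,512*S),np.uint8)
    for B in boxes:
        q=project(d,B@R.T+[x,y,z]);h=cv2.convexHull(((q+.5)*S*16).astype(np.int32));cv2.fillPoly(m,[h],1,shift=4)
    return cv2.resize(m.astype(np.float32),(512,384),interpolation=cv2.INTER_AREA)
def fit(obs,L,p0):
    def c(p): return sum(((cv2.GaussianBlur(sil(d,bracket(L),p)-m.astype(np.float32),(0,0),1))**2).sum() for d,m in obs)
    sx=np.array([p0]+[np.add(p0,e) for e in np.diag([8,8,8,.15])])
    r=minimize(c,p0,method="Nelder-Mead",options=dict(initial_simplex=sx,maxiter=140,xatol=.1,fatol=.02));return r.x,r.fun
E
python3 - <<'E'
from h import *
import pickle
D={};T={}
for n in("top","side"):
    D[n]=ctrl.get_image(n)
    for t in("bracket_short_a","bracket_mid_a","bracket_long"):
        T[n,t]=ctrl.trace(n,t)
        for r in T[n,t]: print(n,t,round(r["confidence"],2),np.round(r["position"]).tolist(),int(r["mask"].sum()),np.round(onz(D[n],r["position"],12)[:2]))
    for t in("hub_small","hub_mid","hub_large","tray","vise","jar"):
        T[n,t]=ctrl.place_of(n,t)
        for r in T[n,t][:2]: print(n,t,round(r["confidence"],2),np.round(r["position"],1).tolist(),np.round(onz(D[n],r["position"],0)[:2]))
pickle.dump((D,T),open("s.pkl","wb"))
E
```

```text
top bracket_short_a 0.73 [172.0, 144.0] 245 [590. 383.]
top bracket_short_a 0.64 [162.0, 179.0] 283 [616. 291.]
top bracket_short_a 0.55 [218.0, 182.0] 230 [466. 282.]
top bracket_short_a 0.51 [187.0, 372.0] 10058 [ 542. -215.]
top bracket_short_a 0.38 [212.0, 228.0] 361 [482. 161.]
top bracket_mid_a 0.91 [130.0, 283.0] 401 [699.  13.]
top bracket_mid_a 0.68 [213.0, 229.0] 329 [479. 160.]
top bracket_mid_a 0.49 [127.0, 368.0] 331 [ 704. -214.]
top bracket_long 0.8 [224.0, 115.0] 508 [455. 454.]
top bracket_long 0.64 [163.0, 228.0] 369 [611. 161.]
top hub_small 0.71 [123.0, 391.1] [ 719. -282.]
top hub_mid 0.69 [129.5, 367.4] [ 702. -216.]
top hub_mid 0.52 [193.3, 370.2] [ 526. -213.]
top hub_large 0.83 [126.7, 337.6] [ 711. -135.]
top hub_large 0.3 [261.4, 203.7] [356. 226.]
top tray 0.73 [192.6, 371.2] [ 528. -216.]
top tray 0.46 [261.0, 206.2] [357. 219.]
top vise 0.72 [140.5, 287.0] [674.   4.]
top jar 0.71 [238.2, 291.7] [411.  -2.]
side bracket_short_a 0.64 [162.0, 214.0] 168 [464. 305.]
side bracket_short_a 0.55 [155.0, 260.0] 196 [613. 304.]
side bracket_short_a 0.48 [142.0, 243.0] 119 [585. 398.]
side bracket_mid_a 0.88 [186.0, 327.0] 355 [732.  87.]
side bracket_mid_a 0.6 [187.0, 235.0] 255 [490. 161.]
side bracket_long 0.55 [142.0, 205.0] 280 [463. 438.]
side bracket_long 0.54 [184.0, 280.0] 255 [613. 137.]
side hub_small 0.82 [289.4, 405.5] [ 722. -268.]
side hub_mid 0.55 [269.3, 381.8] [ 708. -208.]
side hub_mid 0.25 [243.1, 362.8] [ 713. -128.]
side hub_large 0.82 [244.4, 360.8] [ 706. -130.]
side tray 0.71 [296.4, 306.4] [ 527. -220.]
side vise 0.88 [209.9, 324.5] [685.   7.]
side jar 0.64 [235.6, 222.2] [412.  -2.]
```

```bash
cat > fit0.py <<'E'
from h import *
import pickle
D,T=pickle.load(open("s.pkl","rb"))
def near(n,t,x,y):
    return min(T[n,t],key=lambda r:np.hypot(*(onz(D[n],r["position"],12)[:2]-[x,y])))["mask"]
for nm,t,L,p in [("sa","bracket_short_a",80,(614,295,0,0)),("sb","bracket_short_a",80,(465,290,0,.4)),("ma","bracket_mid_a",110,(482,161,0,-1.4)),("lo","bracket_long",140,(611,161,0,1.45)),("mb","bracket_mid_a",110,(680,7,55,1.5))]:
    ms={n:near(n,t,*((p[0],p[1]) if nm!="mb" else ((699,13) if n=="top" else (732,87)))) for n in D}
    if nm in("sa","sb"): # yaw start from top mask
        m=cv2.moments(ms["top"].astype(np.uint8),True);th=.5*np.arctan2(2*m["mu11"],m["mu20"]-m["mu02"])
        w=(onz(D["top"],[100+np.sin(th)*50,200+np.cos(th)*50],0)-onz(D["top"],[100,200],0));p=(*p[:3],np.arctan2(w[1],w[0]))
    x,f=fit([(D[n],ms[n]) for n in D],L,p);print(nm,np.round(x,2),round(f,1),[np.round(np.abs(sil(D[n],bracket(L),x)-ms[n]).sum()/ms[n].sum(),2) for n in D],[np.round(fit([(D[n],ms[n])],L,x)[0],1) for n in D][:1])
for t in("hub_small","hub_mid","hub_large","tray","vise"):
    print(t,*[np.round(v,1) for v in tri([(D[n],T[n,t][0]["position"]) for n in D])])
W=[]
for y in(-105,-35,35,105): W.append(((-143,y),(143,y)))
W+=[((-143,-105),(-143,105)),((143,-105),(143,105))]
def samp(p,off=0,z=15):
    R=np.array([[np.cos(p[2]),-np.sin(p[2])],[np.sin(p[2]),np.cos(p[2])]]);P=[]
    for a,b in W:
        a,b=np.array(a,float),np.array(b,float);n=np.array([a[1]-b[1],b[0]-a[0]])/np.hypot(*(b-a))
        P.append(a+np.linspace(.03,.97,80)[:,None]*(b-a)+n*off)
    q=np.vstack(P)@R.T+p[:2];return np.c_[q,np.full(len(q),z)]
def sc(d,p,z=15):
    im=d["img"].astype(float);g=((im[:,:,1]+5)/(im[:,:,0]+5)).astype(np.float32)
    v=lambda off:cv2.remap(g,*[np.ascontiguousarray(c.astype(np.float32))[:,None] for c in project(d,samp(p,off,z)).T],cv2.INTER_LINEAR).mean()
    return v(0)+.5*v(-1.5)+.5*v(1.5)
for ns in(("top","side"),("top",),("side",)):
    best=min((minimize(lambda p:sum(sc(D[n],p) for n in ns),(528+i,-216+j,k),method="Nelder-Mead",options=dict(initial_simplex=[(528+i,-216+j,k),(533+i,-216+j,k),(528+i,-211+j,k),(528+i,-216+j,k+.03)])) for i in(-8,0,8) for j in(-8,0,8) for k in(-.03,.03,.09)),key=lambda r:r.fun)
    print("tray",ns,np.round(best.x,3),round(best.fun,3))
E
python3 fit0.py
```

```text
sa [610.71 297.85   2.51  -3.13] 7.1 [np.float64(0.08), np.float64(0.16)] [array([611.4, 297.6,   3.2,  -3.1])]
sb [463.77 287.67   1.49  -2.74] 25.9 [np.float64(0.2), np.float64(0.33)] [array([463.8, 287.6,   1.1,  -2.7])]
ma [487.65 163.17   2.1   -1.37] 16.8 [np.float64(0.15), np.float64(0.18)] [array([487.4, 163.1,   2.3,  -1.4])]
lo [614.44 160.99   2.59   1.4 ] 48.0 [np.float64(0.32), np.float64(0.21)] [array([614.6, 161.2,   2.4,   1.4])]
mb [677.05  12.51  58.34   1.68] 29.9 [np.float64(0.09), np.float64(0.22)] [array([677.1,  13.1,  56.4,   1.7])]
hub_small [ 712.9 -276.3   14.8] [0.6 0.8]
hub_mid [ 700.1 -214.1    9. ] [0.5 0.6]
hub_large [ 706.8 -133.2    3.5] [1.1 1.3]
tray [ 528.5 -216.8   -4.5] [0. 0.]
vise [677.    2.4   4.7] [1.7 1.8]
tray ('top', 'side') [ 5.28022e+02 -2.21352e+02  8.00000e-02] 2.785
tray ('top',) [ 5.27948e+02 -2.21025e+02  8.00000e-02] 1.439
tray ('side',) [ 5.28230e+02 -2.22332e+02  8.00000e-02] 1.341
```

```bash
cat > fit1.py <<'E'
from h import *
import pickle
D,T=pickle.load(open("s.pkl","rb"))
vis=[]
for nm,L,p in [("sa",80,(610.7,297.8,0,.01)),("sb",80,(463.8,287.7,0,.4)),("ma",110,(487.6,163.2,0,-1.37)),("lo",140,(614.4,161,0,1.4))]:
    ob=[]
    for n in D:
        s0=sil(D[n],bracket(L),p)>.3;near=cv2.dilate(s0.astype(np.uint8),np.ones((13,13)))
        g=cv2.cvtColor(D[n]["img"],cv2.COLOR_RGB2GRAY);m=((g>75)&(near>0)).astype(np.uint8)
        c,_=cv2.findContours(m,cv2.RETR_EXTERNAL,cv2.CHAIN_APPROX_NONE);c=max(c,key=cv2.contourArea)
        m=np.zeros_like(m);cv2.drawContours(m,[c],-1,1,-1);ob.append((D[n],m))
    x,f=fit(ob,L,p);print(nm,np.round(x,2),round(f,1),[np.round(np.abs(sil(d,bracket(L),x)-m).sum()/m.sum(),2) for d,m in ob])
    for (d,m),V in zip(ob,("top","side")):
        im=d["img"].copy() if not vis or V not in dict(vis) else dict(vis)[V]
        e=cv2.findContours((sil(d,bracket(L),x)>.5).astype(np.uint8),cv2.RETR_EXTERNAL,cv2.CHAIN_APPROX_NONE)[0];cv2.drawContours(im,e,-1,(255,0,0),1)
        if V not in dict(vis): vis.append((V,im))
v=dict(vis)
for z,yy in((15,(-105,-35,35,105)),):
    for V in v:
        a=.08;R=np.array([[np.cos(a),-np.sin(a)],[np.sin(a),np.cos(a)]])
        for y in yy:
            q=project(D[V],np.c_[np.array([[-143,y],[143,y]])@R.T+[528,-221.4],[15,15]]);cv2.line(v[V],*[tuple(int(t) for t in np.round(k)) for k in q],(255,0,0),1)
cv2.imwrite("pics/fit.png",np.hstack([cv2.resize(v["top"][100:270,130:430],(450,255)),cv2.resize(v["side"][100:370,150:450],(300,270))[:255]])[:,:,::-1])
E
python3 fit1.py
```

```text
sa [ 6.1081e+02  2.9829e+02  3.2400e+00 -2.0000e-02] 16.6 [np.float64(0.18), np.float64(0.1)]
sb [4.6446e+02 2.8731e+02 3.2800e+00 3.9000e-01] 20.3 [np.float64(0.21), np.float64(0.08)]
ma [488.05 163.65   3.34  -1.35] 38.3 [np.float64(0.23), np.float64(0.08)]
lo [614.47 159.51   6.09   1.42] 43.1 [np.float64(0.21), np.float64(0.1)]
```

View pics/fit.png

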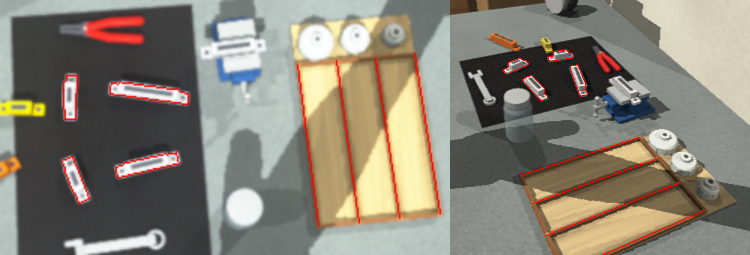

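```bash
cat > plan.py <<'E'
import sys,numpy as np
from cell import ctrl
# plan.py x y z yaw N : constant row that leads there in N rows
x,y,z,yaw,N=map(float,sys.argv[1:6]);N=int(N)
s=ctrl.read_state();p=s["eef_pos"];r=s["tool_rot"]
ps=r[2];t=-(yaw-ps)/N  # tool z down: + turn lowers world yaw
best=None
# does a row shift before or after its turn? assume shift in axes at row start
M=np.zeros((2,2))
for k in range(N):
    a=ps-k*t;M+=25*np.array([[np.cos(a),np.sin(a)],[np.sin(a),-np.cos(a)]])
d=np.linalg.solve(M,np.array([x,y])-p[:2])
print("t",round(s["clock"],2),"at",np.round(p,1),np.round(r,3),"w",round(s["width"],1),"q7",round(s["qpos"][6],2))
print(N,"rows of",np.round([d[0],d[1],-(z-p[2])/25/N,t/.08],3))
E
python3 plan.py 677 12.5 160 1.68 30;python3 plan.py 677 12.5 160 1.68 36
```

```text
t 1.1 at [ 163.2 -629.2  231.3] [-3.142 -0.     0.254] w 85.4 q7 -0.02
30 rows of [ 1.193  0.057  0.095 -0.594]
t 1.1 at [ 163.2 -629.2  231.3] [-3.142 -0.     0.254] w 85.4 q7 -0.02
36 rows of [ 0.994  0.051  0.079 -0.495]
```

```bash
R='[0.99,0.05,0.08,-0.5]'
python3 -m crank '[[[0.99,0.05,0.08,-0.5],[0.99,0.05,0.08,-0.5],[0.99,0.05,0.08,-0.5],[0.99,0.05,0.08,-0.5],[0.99,0.05,0.08,-0.5],[0.99,0.05,0.08,-0.5],[0.99,0.05,0.08,-0.5],[0.99,0.05,0.08,-0.5],[0.99,0.05,0.08,-0.5],[0.99,0.05,0.08,-0.5],[0.99,0.05,0.08,-0.5],[0.99,0.05,0.08,-0.5]]]' -0.2
python3 plan.py 677 12.5 160 1.68 24
```

```text
clock: 2.1
eef_pos: [432.8, -507.6, 207.2]
tool_rot: [3.141, 0.0, 0.736]
force: [-0.3, -0.3, -0.3]
width: 51.1
gripper_force: 0.0
t 2.1 at [ 432.8 -507.6  207.2] [3.141 0.    0.736] w 51.1 q7 -0.07
24 rows of [ 0.993  0.056  0.079 -0.492]
```

```bash
python3 -m crank '[[[0.99,0.06,0.08,-0.5],[0.99,0.06,0.08,-0.5],[0.99,0.06,0.08,-0.5],[0.99,0.06,0.08,-0.5],[0.99,0.06,0.08,-0.5],[0.99,0.06,0.08,-0.5],[0.99,0.06,0.08,-0.5],[0.99,0.06,0.08,-0.5],[0.99,0.06,0.08,-0.5],[0.99,0.06,0.08,-0.5],[0.99,0.06,0.08,-0.5],[0.99,0.06,0.08,-0.5]]]' >/dev/null
python3 -m crank '[[[0.99,0.06,0.08,-0.5],[0.99,0.06,0.08,-0.5],[0.99,0.06,0.08,-0.5],[0.99,0.06,0.08,-0.5],[0.99,0.06,0.08,-0.5],[0.99,0.06,0.08,-0.5],[0.99,0.06,0.08,-0.5],[0.99,0.06,0.08,-0.5],[0.99,0.06,0.08,-0.5],[0.99,0.06,0.08,-0.5],[0.99,0.06,0.08,-0.5],[0.9,0.0,0.08,-0.3]]]' | head -4
python3 plan.py 677 12.5 110 1.68 4
python3 - <<'E'
from h import *
d=ctrl.get_image("wrist");cv2.imwrite("pics/w1.png",d["img"][:,:,::-1]);print(np.round(d["extrinsics"],3).tolist(),np.round(d["intrinsics"],1).tolist())
E
```

```text
clock: 4.1
eef_pos: [673.4, 9.8, 159.2]
tool_rot: [3.141, -0.001, 1.68]
force: [-1.0, -0.1, 1.5]
t 4.1 at [673.4   9.8 159.2] [ 3.141e+00 -1.000e-03  1.680e+00] w 51.3 q7 -0.16
4 rows of [0.023 0.038 0.492 0.   ]
[[0.994, -0.103, -0.036, 664.568], [0.109, 0.944, 0.313, 91.779], [0.001, -0.315, 0.949, 301.411], [0.0, 0.0, 0.0, 1.0]] [[297.3, 0.0, 252.3], [0.0, 297.3, 191.3], [0.0, 0.0, 1.0]]
```

View pics/w1.png

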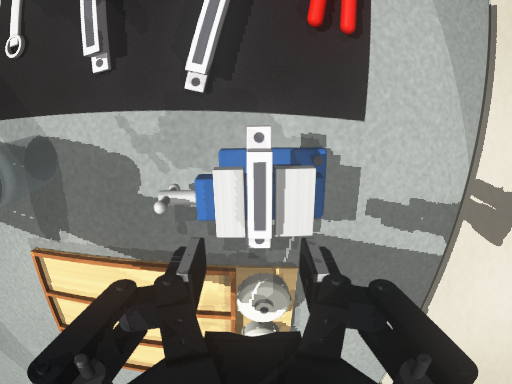

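```bash
cat >> h.py <<'E'
def wray(d,rc):
    E=d["extrinsics"];K=d["intrinsics"];u=np.array([rc[1]-K[0,2],rc[0]-K[1,2]]);r=np.hypot(*u);th=r/K[0,0]
    v=np.array([*(u/r*np.sin(th)),np.cos(th)]);v=E[:3,:3]@(v*[1,-1,-1]);return E[:3,3],v
def won(d,rc,z):
    o,v=wray(d,rc);return o+v*(z-o[2])/v[2]
E
python3 - <<'E'
from h import *
d=ctrl.get_image("wrist")
g=cv2.cvtColor(d["img"],cv2.COLOR_RGB2GRAY)
print(g[120:135,253].tolist(),g[240:256,253].tolist())
a=won(d,(127,259),63);b=won(d,(248,259),63);print(a,b,(a+b)/2,np.linalg.norm(a-b),np.arctan2(*(a-b)[1::-1]))
for c in(248,271): print(won(d,(195,c),79))
E
python3 plan.py 677 12.5 110 1.67 3
```

```text
[119, 162, 167, 167, 169, 169, 166, 163, 162, 161, 161, 162, 162, 161, 152] [250, 251, 251, 251, 251, 251, 251, 245, 242, 244, 245, 249, 215, 221, 249, 213]
[671.31027014  75.52811251  63.        ] [684.63538334 -32.13570277  63.        ] [677.97282674  21.69620487  63.        ] 108.48527901156216 1.6939360619449046
[668.62305115  22.87461221  79.        ]
[686.70659428  24.97725757  79.        ]
t 4.2 at [672.4  14.8 159.2] [-3.141 -0.005  1.685] w 50.9 q7 -0.16
3 rows of [-0.037  0.057  0.656  0.064]
```

```bash
cat >> h.py <<'E'
_pp=project
def project(d,P):
    if not d.get("fish"): return _pp(d,P)
    E=d["extrinsics"];K=d["intrinsics"];c=(np.atleast_2d(P)-E[:3,3])@E[:3,:3]*[1,-1,-1]
    q=cv2.fisheye.distortPoints((c[:,:2]/c[:,2:])[None],K.astype(float),np.zeros(4))[0];return q
def wfit(t,L,p0,zfix=None,extra=()):
    d=ctrl.get_image("wrist");d["fish"]=1
    c=project(d,[p0[:3]])[0];T=ctrl.trace("wrist",t)
    r=min(T,key=lambda r:np.hypot(*(np.array(r["position"])[::-1]-c)))
    x,f=fit([(d,r["mask"]),*extra],L,p0);m=r["mask"]
    print(t,np.round(x,2),"err",round(float(np.abs(sil(d,bracket(L),x)-m).sum()/m.sum()),2),"conf",round(r["confidence"],2));return x,d
E
python3 - <<'E'
from h import *
import pickle
D,T=pickle.load(open("s.pkl","rb"))
ms=[(D["top"],T["top","bracket_mid_a"][0]["mask"])]
x,d=wfit("bracket_mid_a",110,(677,14,56,1.68))
x,d=wfit("bracket_mid_a",110,(677,14,56,1.68),extra=ms)
E
python3 plan.py 677 12.5 110 1.67 3
```

```text
bracket_mid_a [679.42  13.19  52.33   1.69] err 0.03 conf 0.93
bracket_mid_a [679.35  13.49  51.88   1.7 ] err 0.03 conf 0.7
t 4.4 at [673.2   6.  159.3] [-3.142e+00  2.000e-03  1.676e+00] w 51.2 q7 -0.16
3 rows of [0.08  0.059 0.658 0.024]
```

```bash
for i in 1 2 3 4; do python3 -m crank '[[[0,0,0,0]]]' | sed -n 1,3p; done
python3 plan.py 678 13.3 110 1.69 3
```

```text
clock: 4.48
eef_pos: [673.2, 5.9, 159.3]
tool_rot: [-3.142, 0.001, 1.675]
clock: 4.57
eef_pos: [673.2, 6.4, 159.4]
tool_rot: [3.141, 0.001, 1.676]
clock: 4.65
eef_pos: [673.2, 6.9, 159.4]
tool_rot: [3.141, 0.0, 1.676]
clock: 4.73
eef_pos: [673.1, 7.4, 159.4]
tool_rot: [3.141, 0.0, 1.677]
t 4.73 at [673.1   7.4 159.4] [3.141 0.    1.677] w 51.2 q7 -0.16
3 rows of [ 0.071  0.073  0.658 -0.055]
```

```bash
python3 -m crank '[[[0.07,0.07,0.7,-0.06],[0.07,0.07,0.7,-0.06],[0.07,0.07,0.6,-0.06],[0,0,0,0],[0,0,0,0]]]' | sed -n 1,3p
python3 plan.py 678 13.3 69.5 1.69 3
```

```text
clock: 5.15
eef_pos: [677.1, 13.9, 108.4]
tool_rot: [-3.14, -0.0, 1.692]
t 5.15 at [677.1  13.9 108.4] [-3.14  -0.     1.692] w 51.0 q7 -0.17
3 rows of [-0.01   0.011  0.519  0.01 ]
```

```bash
python3 -m crank '[[[0,0.02,0.6,0],[0,0.01,0.6,0],[0,0.01,0.36,0],[0,0,0,0],[0,0,0,0]]]' | sed -n 1,4p
python3 -m crank '[[[0,0,0,0],[0,0,0,0],[0,0,0,0],[0,0,0,0],[0,0,0,0]]]' 1
```

```text
clock: 5.57
eef_pos: [678.9, 13.9, 70.7]
tool_rot: [3.141, -0.0, 1.692]
force: [-0.0, 0.3, 1.4]
clock: 5.98
eef_pos: [679.5, 14.1, 71.7]
tool_rot: [3.14, 0.0, 1.692]
force: [-1.3, 0.0, 5.5]
width: 17.8
gripper_force: 60.3
```

```bash
python3 -m crank '[[[0,0,-0.2,0],[0,0,-0.5,0],[0,0,-0.8,0],[0,0,-0.8,0],[0,0,-0.5,0],[0,0,0,0]]]' | sed -n 1,6p
python3 plan.py 586.8 -216.7 100 0.08 23
python3 - <<'E'
from h import *
d=ctrl.get_image("wrist");cv2.imwrite("pics/w2.png",d["img"][::,:,::-1])
E
```

```text
clock: 6.48
eef_pos: [680.9, 14.3, 144.2]
tool_rot: [3.135, 0.0, 1.692]
force: [1.5, 0.8, -0.2]
width: 18.0
gripper_force: 59.5
t 6.48 at [680.9  14.3 144.2] [3.135 0.    1.692] w 18.0 q7 -0.16
23 rows of [-0.468  0.126  0.077  0.876]
```

View pics/w2.png

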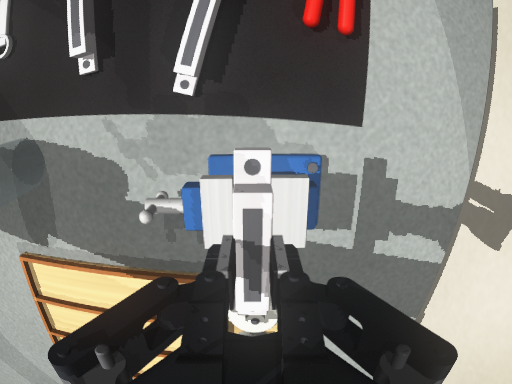

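```bash
python3 -m crank '[[[-0.47,0.13,0.08,0.88],[-0.47,0.13,0.08,0.88],[-0.47,0.13,0.08,0.88],[-0.47,0.13,0.08,0.88],[-0.47,0.13,0.08,0.88],[-0.47,0.13,0.08,0.88],[-0.47,0.13,0.08,0.88],[-0.47,0.13,0.08,0.88],[-0.47,0.13,0.08,0.88],[-0.47,0.13,0.08,0.88],[-0.47,0.13,0.08,0.88],[-0.47,0.13,0.08,0.88]]]' >/dev/null
python3 -m crank '[[[-0.47,0.13,0.08,0.88],[-0.47,0.13,0.08,0.88],[-0.47,0.13,0.08,0.88],[-0.47,0.13,0.08,0.88],[-0.47,0.13,0.08,0.88],[-0.47,0.13,0.08,0.88],[-0.47,0.13,0.08,0.88],[-0.47,0.13,0.08,0.88],[-0.4,0.11,0.06,0.7],[-0.3,0.08,0.04,0.6],[-0.1,0.03,0,0.2],[0,0,0,0]]]' | sed -n 1,5p
python3 plan.py 586.8 -216.7 45 0.08 4
```

```text
clock: 8.53
eef_pos: [597.9, -212.2, 96.8]
tool_rot: [-3.141, 0.002, 0.163]
force: [0.5, -1.1, -1.1]
width: 17.9
t 8.53 at [ 597.9 -212.2   96.8] [-3.141e+00  2.000e-03  1.630e-01] w 17.9 q7 -1.02
4 rows of [-0.116  0.03   0.518  0.261]
```

```bash
python3 -m crank '[[[-0.12,0.03,0.5,0.26],[-0.12,0.03,0.6,0.26],[-0.12,0.03,0.6,0.26],[-0.1,0.03,0.4,0.26],[0,0,0,0],[0,0,0,0]]]' | sed -n 1,5p
python3 plan.py 586.8 -216.7 27 0.08 4
python3 - <<'E'
from h import *
d=ctrl.get_image("wrist");d["fish"]=1
x,d=wfit("bracket_mid_a",110,(587,-217,28,.08))
E
```

```text
clock: 9.03
eef_pos: [588.2, -216.0, 44.8]
tool_rot: [-3.141, 0.001, 0.082]
force: [-0.2, -0.1, -1.0]
width: 17.7
t 9.03 at [ 588.2 -216.    44.8] [-3.141e+00  1.000e-03  8.200e-02] w 17.7 q7 -1.06
4 rows of [-0.015  0.005  0.178  0.006]
bracket_mid_a [ 5.8652e+02 -2.1487e+02  2.5760e+01  8.0000e-02] err 0.04 conf 0.95
```

```bash
python3 -m crank '[[[0,0,0.3,0],[0,0,0.3,0],[0,0,0.1,0],[0,0,0,0]]]' | sed -n 1,4p
python3 -m crank '[[[0,0,0.04,0],[0,0,0.04,0],[0,0,0,0]]]' | sed -n 2,4p
python3 -m crank '[[[0,0,0.04,0],[0,0,0.04,0],[0,0,0,0]]]' | sed -n 2,4p
```

```text
clock: 9.52
eef_pos: [587.5, -216.1, 26.7]
tool_rot: [-3.141, 0.002, 0.081]
force: [-0.4, 0.4, -0.9]
eef_pos: [588.3, -216.5, 25.8]
tool_rot: [3.142, -0.0, 0.081]
force: [0.6, -0.2, -1.3]
eef_pos: [588.2, -216.4, 23.7]
tool_rot: [-3.142, 0.0, 0.081]
force: [0.9, 0.5, -0.1]
```

```bash
python3 -m crank '[[[0,0,0.04,0],[0,0,0,0],[0,0,0,0]]]' | sed -n 2,4p
python3 -m crank '[[[0,0,0.04,0],[0,0,0,0],[0,0,0,0]]]' | sed -n 2,4p
```

```text
eef_pos: [588.3, -216.5, 22.8]
tool_rot: [3.142, -0.0, 0.081]
force: [-0.0, 0.5, -2.0]
eef_pos: [588.3, -216.5, 22.7]
tool_rot: [3.142, -0.0, 0.081]
force: [-1.0, 1.5, 4.8]
```

```bash
python3 -m crank '[[[0,0,0,0],[0,0,0,0],[0,0,0,0]]]' 0.2 | sed -n 2,6p
python3 -m crank '[[[0,0,-0.3,0],[0,0,-0.8,0],[0,0,-1,0],[0,0,-1,0],[0,0,-0.8,0]]]' -0.2 | sed -n 2,6p
python3 plan.py 488 163.5 90 1.78 24
```

```text
eef_pos: [588.4, -216.5, 21.8]
tool_rot: [3.142, -0.0, 0.081]
force: [0.4, 0.1, -0.6]
width: 34.4
gripper_force: 0.0
eef_pos: [588.8, -216.7, 121.5]
tool_rot: [3.141, -0.002, 0.081]
force: [-0.4, 0.4, -1.0]
width: 51.7
gripper_force: 0.0
t 11.18 at [ 588.8 -216.7  121.5] [ 3.141e+00 -2.000e-03  8.100e-02] w 51.7 q7 -1.08
24 rows of [ 0.44  -0.597  0.053 -0.885]
```

```bash
python3 -m crank '[[[0.44,-0.6,0,-0.89],[0.44,-0.6,0,-0.89],[0.44,-0.6,0,-0.89],[0.44,-0.6,0,-0.89],[0.44,-0.6,0,-0.89],[0.44,-0.6,0,-0.89],[0.44,-0.6,0,-0.89],[0.44,-0.6,0,-0.89],[0.44,-0.6,0,-0.89],[0.44,-0.6,0,-0.89],[0.44,-0.6,0,-0.89],[0.44,-0.6,0,-0.89]]]' >/dev/null
python3 -m crank '[[[0.44,-0.6,0,-0.89],[0.44,-0.6,0,-0.89],[0.44,-0.6,0,-0.89],[0.44,-0.6,0,-0.89],[0.44,-0.6,0,-0.89],[0.44,-0.6,0,-0.89],[0.44,-0.6,0,-0.89],[0.44,-0.6,0,-0.89],[0.4,-0.5,0,-0.8],[0.3,-0.3,0,-0.6],[0.1,-0.1,0,-0.2],[0,0,0,0]]]' | sed -n 1,5p
python3 - <<'E'
from h import *
x,d=wfit("bracket_mid_a",110,(488,163.5,2,1.78))
cv2.imwrite("pics/w3.png",d["img"][:,:,::-1])
E
python3 plan.py 488 163.5 45 1.78 4
```

```text
clock: 13.18
eef_pos: [523.5, 143.6, 119.5]
tool_rot: [3.142, -0.0, 1.635]
force: [0.5, -0.3, 0.2]
width: 51.8
bracket_mid_a [489.57 164.75   1.11   1.79] err 0.03 conf 0.92
t 13.28 at [524.7 142.2 119.4] [3.141e+00 1.000e-03 1.631e+00] w 50.9 q7 -0.51
4 rows of [ 0.254 -0.34   0.744 -0.465]
```

View pics/w3.png

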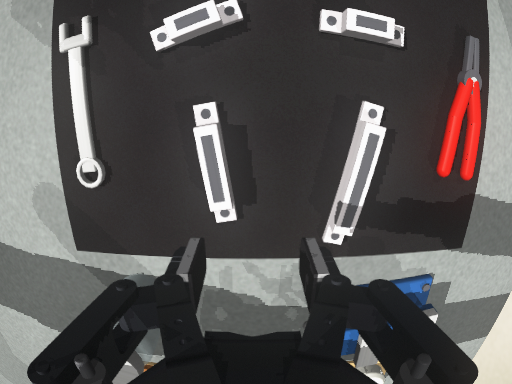

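```bash
python3 plan.py 489.3 164.5 50 1.785 6
python3 -m crank '[[[0.17,-0.22,0.3,-0.32],[0.17,-0.22,0.5,-0.32],[0.17,-0.22,0.6,-0.32],[0.17,-0.22,0.6,-0.32],[0.17,-0.22,0.5,-0.32],[0.15,-0.2,0.3,-0.32],[0,0,0,0],[0,0,0,0]]]' | sed -n 1,5p
python3 - <<'E'
from h import *
x,d=wfit("bracket_mid_a",110,(489.5,164.5,1,1.79))
E
python3 plan.py 489.3 164.5 8 1.785 4
```

```text
t 13.28 at [524.7 142.2 119.4] [3.141e+00 1.000e-03 1.631e+00] w 50.9 q7 -0.51
6 rows of [ 0.177 -0.216  0.463 -0.32 ]
clock: 13.95
eef_pos: [488.3, 163.7, 49.0]
tool_rot: [-3.141, 0.0, 1.787]
force: [0.5, -0.4, 0.1]
width: 51.1
bracket_mid_a [489.46 164.17  -2.01   1.79] err 0.02 conf 0.88
t 14.05 at [489.6 163.6  49.8] [3.14  0.    1.786] w 51.2 q7 -0.52
4 rows of [ 0.009 -0.001  0.418  0.002]
```

```bash
python3 -m crank '[[[0.01,0,0.5,0],[0.01,0,0.5,0],[0.01,0,0.4,0],[0.01,0,0.22,0],[0,0,0,0],[0,0,0,0]]]' | sed -n 1,4p
python3 -m crank '[[[0,0,0,0],[0,0,0,0],[0,0,0,0],[0,0,0,0],[0,0,0,0]]]' 1 | sed -n 2,6p
python3 -m crank '[[[0,0,-0.3,0],[0,0,-0.8,0],[0,0,-1,0],[0,0,-1,0],[0,0,-0.8,0],[0,0,-0.2,0]]]'| sed -n 2,6p
python3 plan.py 469.2 -226.1 110 0.08 24
```

```text
clock: 14.55
eef_pos: [488.5, 164.7, 8.9]
tool_rot: [3.141, 0.0, 1.786]
force: [-0.1, -0.1, -0.6]
eef_pos: [488.9, 164.9, 9.6]
tool_rot: [3.14, -0.0, 1.787]
force: [-0.1, 0.0, 5.5]
width: 18.7
gripper_force: 59.4
eef_pos: [490.0, 165.4, 114.6]
tool_rot: [3.136, -0.001, 1.786]
force: [0.7, 1.0, -0.9]
width: 18.2
gripper_force: 58.7
t 15.47 at [490.  165.4 114.6] [ 3.136e+00 -1.000e-03  1.786e+00] w 18.2 q7 -0.48
24 rows of [-0.631  0.386  0.008  0.889]
```

```bash
python3 -m crank '[[[-0.63,0.39,-0.02,0.89],[-0.63,0.39,-0.02,0.89],[-0.63,0.39,-0.02,0.89],[-0.63,0.39,-0.02,0.89],[-0.63,0.39,-0.02,0.89],[-0.63,0.39,-0.02,0.89],[-0.63,0.39,-0.02,0.89],[-0.63,0.39,-0.02,0.89],[-0.63,0.39,-0.02,0.89],[-0.63,0.39,-0.02,0.89],[-0.63,0.39,-0.02,0.89],[-0.63,0.39,-0.02,0.89]]]' >/dev/null
python3 -m crank '[[[-0.63,0.39,0,0.89],[-0.63,0.39,0,0.89],[-0.63,0.39,0,0.89],[-0.63,0.39,0,0.89],[-0.63,0.39,0,0.89],[-0.63,0.39,0,0.89],[-0.63,0.39,0,0.89],[-0.63,0.39,0,0.89],[-0.63,0.39,0,0.89],[-0.4,0.3,0,0.6],[-0.2,0.1,0,0.3],[0,0,0,0]]]' | sed -n 1,5p
python3 plan.py 469.2 -226.1 35 0.08 6
```

```text
clock: 17.47
eef_pos: [495.8, -203.3, 117.3]
tool_rot: [-3.142, 0.001, 0.216]
force: [-0.2, -0.3, -1.0]
width: 18.3
t 17.47 at [ 495.8 -203.3  117.3] [-3.142e+00  1.000e-03  2.160e-01] w 18.3 q7 -0.94
6 rows of [-0.199  0.122  0.549  0.283]
```

```bash
python3 -m crank '[[[-0.2,0.12,0.3,0.28],[-0.2,0.12,0.5,0.28],[-0.2,0.12,0.7,0.28],[-0.2,0.12,0.8,0.28],[-0.2,0.12,0.6,0.28],[-0.2,0.12,0.4,0.28],[0,0,0,0],[0,0,0,0]]]' | sed -n 1,5p
python3 plan.py 469.2 -226.1 20 0.08 4
```

```text
clock: 18.13
eef_pos: [470.5, -223.9, 34.1]
tool_rot: [-3.14, 0.001, 0.086]
force: [0.3, -0.1, 0.1]
width: 18.8
t 18.13 at [ 470.5 -223.9   34.1] [-3.14e+00  1.00e-03  8.60e-02] w 18.8 q7 -0.96
4 rows of [-0.015  0.021  0.141  0.019]
```

```bash
python3 -m crank '[[[-0.02,0.02,0.3,0.02],[-0.02,0.02,0.2,0.02],[-0.02,0.02,0.1,0.02],[0,0,0,0],[0,0,0,0]]]' | sed -n 1,5p
python3 -m crank '[[[0,0,0.04,0],[0,0,0.04,0],[0,0,0,0]]]' | sed -n 2,4p
python3 -m crank '[[[0,0,0.04,0],[0,0,0,0],[0,0,0,0]]]' | sed -n 2,4p
python3 -m crank '[[[0,0,0.04,0],[0,0,0,0],[0,0,0,0]]]' | sed -n 2,4p
```

```text
clock: 18.55
eef_pos: [469.3, -226.3, 19.8]
tool_rot: [-3.142, -0.0, 0.08]
force: [-0.0, 0.2, -0.6]
width: 18.4
eef_pos: [469.3, -226.4, 17.8]
tool_rot: [3.142, -0.0, 0.08]
force: [0.3, 0.1, -0.7]
eef_pos: [469.2, -226.4, 16.8]
tool_rot: [3.142, -0.0, 0.08]
force: [0.4, 0.3, -0.3]
eef_pos: [469.1, -226.4, 15.8]
tool_rot: [-3.142, 0.0, 0.08]
force: [1.0, -0.7, -0.8]
```

```bash
python3 -m crank '[[[0,0,0.04,0],[0,0,0,0],[0,0,0,0]]]' | sed -n 2,4p
python3 -m crank '[[[0,0,0.04,0],[0,0,0,0],[0,0,0,0]]]' | sed -n 2,4p
```

```text
eef_pos: [469.3, -226.4, 15.6]
tool_rot: [3.142, -0.0, 0.08]
force: [-2.1, 0.6, 7.2]
eef_pos: [469.3, -226.4, 15.6]
tool_rot: [3.142, -0.001, 0.08]
force: [-3.1, 1.1, 17.6]
```

```bash
python3 -m crank '[[[0,0,-0.02,0],[0,0,0,0],[0,0,0,0]]]' 0.3 | sed -n 2,6p
python3 -m crank '[[[0,0,-0.3,0],[0,0,-0.8,0],[0,0,-1,0],[0,0,-1,0],[0,0,-0.8,0]]]' -0.2 | sed -n 2,6p
python3 plan.py 614.5 160 100 1.41 20
```

```text
eef_pos: [469.3, -226.5, 14.3]
tool_rot: [3.141, -0.0, 0.08]
force: [0.7, -0.1, -0.3]
width: 30.1
gripper_force: 0.0
eef_pos: [469.4, -226.6, 113.6]
tool_rot: [3.141, -0.001, 0.08]
force: [0.2, -0.7, -0.1]
width: 51.2
gripper_force: 0.0
t 20.47 at [ 469.4 -226.6  113.6] [ 3.141e+00 -1.000e-03  8.000e-02] w 51.2 q7 -0.98
20 rows of [ 0.781 -0.426  0.027 -0.831]
```

```bash
python3 -m crank '[[[0.78,-0.43,0,-0.83],[0.78,-0.43,0,-0.83],[0.78,-0.43,0,-0.83],[0.78,-0.43,0,-0.83],[0.78,-0.43,0,-0.83],[0.78,-0.43,0,-0.83],[0.78,-0.43,0,-0.83],[0.78,-0.43,0,-0.83],[0.78,-0.43,0,-0.83],[0.78,-0.43,0,-0.83],[0.78,-0.43,0,-0.83],[0.78,-0.43,0,-0.83]]]' >/dev/null
python3 -m crank '[[[0.78,-0.43,0,-0.83],[0.78,-0.43,0,-0.83],[0.78,-0.43,0,-0.83],[0.78,-0.43,0,-0.83],[0.78,-0.43,0,-0.83],[0.6,-0.3,0,-0.6],[0.3,-0.2,0,-0.3],[0,0,0,0]]]' | sed -n 1,5p
python3 - <<'E'
from h import *
x,d=wfit("bracket_long",140,(614.5,160,2,1.41))
E
python3 plan.py 614.5 160 50 1.41 6
```

```text
clock: 22.13
eef_pos: [622.0, 124.0, 111.9]
tool_rot: [-3.14, -0.001, 1.285]
force: [-1.1, -0.4, 0.4]
width: 51.2
bracket_long [ 6.1696e+02  1.6208e+02 -9.0000e-02  1.4200e+00] err 0.03 conf 0.81
t 22.23 at [622.9 119.8 111.8] [3.141e+00 2.000e-03 1.279e+00] w 51.5 q7 -0.67
6 rows of [ 0.248 -0.117  0.412 -0.272]
```

```bash
python3 plan.py 616.5 161.5 50 1.415 6
python3 -m crank '[[[0.26,-0.11,0.3,-0.28],[0.26,-0.11,0.5,-0.28],[0.26,-0.11,0.6,-0.28],[0.26,-0.11,0.5,-0.28],[0.26,-0.11,0.4,-0.28],[0.26,-0.11,0.2,-0.28],[0,0,0,0],[0,0,0,0]]]' | sed -n 1,5p
python3 - <<'E'
from h import *
x,d=wfit("bracket_long",140,(616.5,161.5,1,1.415))
E
python3 plan.py 616.5 161.5 9 1.415 4
```

```text
t 22.23 at [622.9 119.8 111.8] [3.141e+00 2.000e-03 1.279e+00] w 51.5 q7 -0.67
6 rows of [ 0.261 -0.106  0.412 -0.282]
clock: 22.9
eef_pos: [615.7, 163.6, 49.0]
tool_rot: [-3.141, -0.0, 1.416]
force: [0.1, -0.8, 0.8]
width: 50.9
bracket_long [6.1699e+02 1.6265e+02 2.7000e-01 1.4200e+00] err 0.03 conf 0.95
t 23.0 at [616.6 162.5  49.9] [3.14  0.    1.415] w 51.4 q7 -0.65
4 rows of [-0.01   0.     0.409 -0.001]
```

```bash
python3 -m crank '[[[0,0,0.5,0],[0,0,0.5,0],[0,0,0.4,0],[0,0,0.22,0],[0,0,0,0],[0,0,0,0]]]' | sed -n 1,4p
python3 -m crank '[[[0,0,0,0],[0,0,0,0],[0,0,0,0],[0,0,0,0],[0,0,0,0]]]' 1 | sed -n 2,6p
python3 -m crank '[[[0,0,-0.3,0],[0,0,-0.8,0],[0,0,-1,0],[0,0,-1,0],[0,0,-0.8,0],[0,0,-0.2,0]]]'| sed -n 2,6p
python3 plan.py 522.4 -151.6 110 0.08 20
```

```text
clock: 23.5
eef_pos: [615.5, 162.7, 8.0]
tool_rot: [-3.14, 0.001, 1.415]
force: [0.3, -0.4, -0.1]
eef_pos: [616.5, 163.1, 9.6]
tool_rot: [3.14, -0.001, 1.415]
force: [0.0, 0.7, 3.9]
width: 18.3
gripper_force: 60.9
eef_pos: [617.9, 163.5, 115.1]
tool_rot: [3.136, -0.003, 1.415]
force: [1.2, 0.5, -0.9]
width: 18.6
gripper_force: 60.3
t 24.42 at [617.9 163.5 115.1] [ 3.136e+00 -3.000e-03  1.415e+00] w 18.6 q7 -0.63
20 rows of [-0.625  0.338  0.01   0.835]
```

```bash
python3 -m crank '[[[-0.63,0.34,-0.02,0.84],[-0.63,0.34,-0.02,0.84],[-0.63,0.34,-0.02,0.84],[-0.63,0.34,-0.02,0.84],[-0.63,0.34,-0.02,0.84],[-0.63,0.34,-0.02,0.84],[-0.63,0.34,-0.02,0.84],[-0.63,0.34,-0.02,0.84],[-0.63,0.34,-0.02,0.84],[-0.63,0.34,-0.02,0.84],[-0.63,0.34,-0.02,0.84],[-0.63,0.34,-0.02,0.84]]]' >/dev/null
python3 -m crank '[[[-0.63,0.34,0,0.84],[-0.63,0.34,0,0.84],[-0.63,0.34,0,0.84],[-0.63,0.34,0,0.84],[-0.63,0.34,0,0.84],[-0.4,0.2,0,0.6],[-0.3,0.15,0,0.3],[0,0,0,0]]]' | sed -n 1,5p
python3 plan.py 522.4 -151.6 35 0.08 6
```

```text
clock: 26.08
eef_pos: [542.4, -134.3, 116.9]
tool_rot: [3.141, 0.003, 0.197]
force: [-0.5, 0.9, -0.8]
width: 18.3
t 26.08 at [ 542.4 -134.3  116.9] [3.141e+00 3.000e-03 1.970e-01] w 18.3 q7 -1.09
6 rows of [-0.149  0.095  0.546  0.243]
```

```bash
python3 -m crank '[[[-0.15,0.1,0.3,0.24],[-0.15,0.1,0.5,0.24],[-0.15,0.1,0.7,0.24],[-0.15,0.1,0.8,0.24],[-0.15,0.1,0.6,0.24],[-0.15,0.1,0.4,0.24],[0,0,0,0],[0,0,0,0]]]' | sed -n 1,5p
python3 plan.py 522.4 -151.6 20 0.08 3
```

```text
clock: 26.75
eef_pos: [524.6, -150.2, 34.4]
tool_rot: [-3.141, 0.001, 0.086]
force: [1.0, 0.1, -1.0]
width: 18.5
t 26.75 at [ 524.6 -150.2   34.4] [-3.141e+00  1.000e-03  8.600e-02] w 18.5 q7 -1.11
3 rows of [-0.031  0.016  0.192  0.026]
```

```bash
python3 -m crank '[[[-0.02,0.02,0.3,0.03],[-0.02,0.02,0.2,0.02],[-0.02,0.01,0.14,0.02],[0,0,0,0],[0,0,0,0]]]' | sed -n 1,5p
python3 -m crank '[[[0,0,0.04,0],[0,0,0.04,0],[0,0,0,0],[0,0,0,0]]]' | sed -n 2,4p
python3 -m crank '[[[0,0,0.04,0],[0,0,0,0],[0,0,0,0]]]' | sed -n 2,4p
python3 -m crank '[[[0,0,0.04,0],[0,0,0,0],[0,0,0,0]]]' | sed -n 2,4p
```

```text
clock: 27.17
eef_pos: [523.2, -151.9, 18.8]
tool_rot: [-3.142, -0.0, 0.08]
force: [1.2, 0.1, -0.9]
width: 18.6
eef_pos: [523.2, -152.0, 16.9]
tool_rot: [3.142, -0.0, 0.08]
force: [0.1, 1.0, -0.9]
eef_pos: [523.1, -152.0, 15.8]
tool_rot: [3.142, 0.0, 0.08]
force: [0.0, -0.2, -1.0]
eef_pos: [523.2, -152.0, 15.6]
tool_rot: [-3.142, -0.0, 0.08]
force: [-0.9, 0.5, 7.4]
```

Contact at 15.6 again. Release and go to short_a (611,298, yaw 0).

```bash
python3 -m crank '[[[0,0,0,0],[0,0,0,0],[0,0,0,0]]]' 0.3 | sed -n 2,6p
python3 -m crank '[[[0,0,-0.3,0],[0,0,-0.8,0],[0,0,-1,0],[0,0,-1,0],[0,0,-0.8,0]]]' -0.2 | sed -n 2,6p
python3 plan.py 612 299 100 -0.01 21
```

```text
eef_pos: [523.3, -152.0, 14.8]
tool_rot: [3.141, -0.0, 0.08]
force: [1.2, 0.3, -0.3]
width: 29.9
gripper_force: 0.0
eef_pos: [523.5, -152.1, 114.3]
tool_rot: [3.141, -0.001, 0.08]
force: [0.6, -1.0, -0.5]
width: 51.3
gripper_force: 0.0
t 28.67 at [ 523.5 -152.1  114.3] [ 3.141e+00 -1.000e-03  8.000e-02] w 51.3 q7 -1.13
21 rows of [ 0.201 -0.853  0.027  0.054]
```

```bash
python3 -m crank '[[[0.2,-0.85,0,0.05],[0.2,-0.85,0,0.05],[0.2,-0.85,0,0.05],[0.2,-0.85,0,0.05],[0.2,-0.85,0,0.05],[0.2,-0.85,0,0.05],[0.2,-0.85,0,0.05],[0.2,-0.85,0,0.05],[0.2,-0.85,0,0.05],[0.2,-0.85,0,0.05],[0.2,-0.85,0,0.05],[0.2,-0.85,0,0.05]]]' >/dev/null
python3 -m crank '[[[0.2,-0.85,0,0.05],[0.2,-0.85,0,0.05],[0.2,-0.85,0,0.05],[0.2,-0.85,0,0.05],[0.2,-0.85,0,0.05],[0.2,-0.85,0,0.05],[0.15,-0.7,0,0.05],[0.1,-0.4,0,0.05],[0,0,0,0]]]' | sed -n 1,5p
python3 - <<'E'
from h import *
x,d=wfit("bracket_short_a",80,(611,299,1,-.02))
E
python3 plan.py 611 298 50 -0.02 6
```

```text
clock: 30.42
eef_pos: [601.2, 265.1, 112.4]
tool_rot: [-3.14, -0.0, 0.004]
force: [-0.1, -1.3, -0.5]
width: 51.1
bracket_short_a [ 6.111e+02  3.001e+02 -4.080e+00 -1.000e-02] err 0.04 conf 0.8
t 30.52 at [601.2 260.7 112.3] [3.14 0.   0.  ] w 51.3 q7 -1.83
6 rows of [ 0.063 -0.249  0.415  0.042]
```

```bash
python3 -m crank '[[[0.06,-0.26,0.3,0.04],[0.06,-0.26,0.5,0.04],[0.06,-0.26,0.6,0.04],[0.06,-0.26,0.5,0.03],[0.06,-0.26,0.4,0],[0.06,-0.26,0.2,0],[0,0,0,0],[0,0,0,0]]]' | sed -n 1,5p
python3 - <<'E'
from h import *
x,d=wfit("bracket_short_a",80,(611,299,1,-.02))
E
python3 plan.py 611.3 299.5 9 -0.015 4
```

```text
clock: 31.18
eef_pos: [610.5, 301.2, 49.2]
tool_rot: [3.141, 0.0, -0.011]
force: [0.9, 0.4, 0.0]
width: 51.2
bracket_short_a [ 14010.79  17134.92 -62685.51    232.48] err 1.0 conf 0.72
t 31.28 at [611.2 300.3  50.3] [ 3.141e+00 -1.000e-03 -1.200e-02] w 51.0 q7 -1.87
4 rows of [0.001 0.008 0.413 0.009]
```

```bash
python3 -m crank '[[[0,0.01,0.5,0],[0,0.01,0.5,0],[0,0.01,0.4,0],[0,0,0.22,0],[0,0,0,0],[0,0,0,0]]]' | sed -n 1,4p
python3 -m crank '[[[0,0,0,0],[0,0,0,0],[0,0,0,0],[0,0,0,0],[0,0,0,0]]]' 1 | sed -n 2,6p
python3 -m crank '[[[0,0,-0.3,0],[0,0,-0.8,0],[0,0,-1,0],[0,0,-1,0],[0,0,-0.8,0],[0,0,-0.2,0]]]'| sed -n 2,6p
python3 plan.py 577.5 -287.7 112 0.08 25
```

```text
clock: 31.78
eef_pos: [610.4, 299.6, 8.5]
tool_rot: [3.141, 0.001, -0.012]
force: [0.1, -0.4, -0.0]
eef_pos: [611.3, 300.2, 10.2]
tool_rot: [-3.141, -0.001, -0.012]
force: [0.1, 0.1, 3.8]
width: 18.5
gripper_force: 61.1
eef_pos: [612.8, 300.8, 116.0]
tool_rot: [-3.139, -0.006, -0.012]
force: [-0.2, 0.2, -0.4]
width: 18.4
gripper_force: 60.6
t 32.7 at [612.8 300.8 116. ] [-3.139 -0.006 -0.012] w 18.4 q7 -1.88
25 rows of [-0.087  0.94   0.006 -0.046]
```

```bash
python3 -m crank '[[[-0.09,0.94,0,-0.05],[-0.09,0.94,0,-0.05],[-0.09,0.94,0,-0.05],[-0.09,0.94,0,-0.05],[-0.09,0.94,0,-0.05],[-0.09,0.94,0,-0.05],[-0.09,0.94,0,-0.05],[-0.09,0.94,0,-0.05],[-0.09,0.94,0,-0.05],[-0.09,0.94,0,-0.05],[-0.09,0.94,0,-0.05],[-0.09,0.94,0,-0.05]]]' >/dev/null
python3 -m crank '[[[-0.09,0.94,0,-0.05],[-0.09,0.94,0,-0.05],[-0.09,0.94,0,-0.05],[-0.09,0.94,0,-0.05],[-0.09,0.94,0,-0.05],[-0.09,0.94,0,-0.05],[-0.09,0.94,0,-0.05],[-0.09,0.94,0,-0.05],[-0.09,0.94,0,-0.05],[-0.09,0.94,0,-0.05],[-0.05,0.7,0,-0.03],[0,0.3,0,0]]]' | sed -n 1,5p
python3 -m crank '[[[0,0,0,0]]]'>/dev/null
python3 plan.py 577.5 -287.7 35 0.08 6
```

```text
clock: 34.7
eef_pos: [576.1, -247.0, 111.3]
tool_rot: [3.14, 0.001, 0.075]
force: [-0.1, 0.3, -1.0]
width: 18.4
t 34.78 at [ 576.7 -245.6  111.3] [3.141e+00 1.000e-03 7.500e-02] w 18.7 q7 -1.03
6 rows of [-0.016  0.28   0.509 -0.01 ]
```

```bash
python3 -m crank '[[[-0.02,0.28,0.3,-0.01],[-0.02,0.28,0.5,-0.01],[-0.02,0.28,0.7,-0.01],[-0.02,0.28,0.7,-0.01],[-0.02,0.28,0.5,-0.01],[0,0.28,0.35,-0.01],[0,0,0,0],[0,0,0,0]]]' | sed -n 1,5p
python3 plan.py 577.5 -287.7 20 0.08 3
```

```text
clock: 35.45
eef_pos: [578.1, -285.4, 35.0]
tool_rot: [-3.141, 0.001, 0.083]
force: [0.7, -0.2, 0.7]
width: 18.4
t 35.45 at [ 578.1 -285.4   35. ] [-3.141e+00  1.000e-03  8.300e-02] w 18.4 q7 -0.96
3 rows of [-0.011  0.03   0.2    0.012]
```

```bash
python3 -m crank '[[[-0.01,0.03,0.3,0.02],[-0.01,0.02,0.2,0.01],[0,0.01,0.14,0],[0,0,0,0],[0,0,0,0]]]' | sed -n 1,5p
python3 -m crank '[[[0,0,0.04,0],[0,0,0.04,0],[0,0,0,0],[0,0,0,0]]]' | sed -n 2,4p
python3 -m crank '[[[0,0,0.04,0],[0,0,0,0],[0,0,0,0]]]' | sed -n 2,4p
```

```text
clock: 35.87
eef_pos: [578.0, -286.5, 19.5]
tool_rot: [-3.141, 0.0, 0.081]
force: [-0.1, 1.3, -1.3]
width: 18.4
eef_pos: [578.0, -286.8, 17.6]
tool_rot: [3.142, -0.0, 0.081]
force: [0.5, 0.1, -0.6]
eef_pos: [578.0, -286.8, 16.6]
tool_rot: [-3.142, 0.0, 0.081]
force: [0.4, -0.7, -0.1]
```

```bash
python3 -m crank '[[[0,0,0.03,0],[0,0,0,0],[0,0,0,0]]]' | sed -n 2,4p
python3 -m crank '[[[0,0,0.03,0],[0,0,0,0],[0,0,0,0]]]' | sed -n 2,4p
```

```text
eef_pos: [578.1, -286.8, 16.2]
tool_rot: [3.142, -0.0, 0.081]
force: [-1.1, 0.4, 3.3]
eef_pos: [578.1, -286.8, 16.2]
tool_rot: [3.141, -0.0, 0.081]
force: [-1.5, 1.4, 7.9]
```

Seated. Release and go to short_b (464,287.5, yaw 0.39).

```bash
python3 -m crank '[[[0,0,0,0],[0,0,0,0],[0,0,0,0]]]' 0.3 | sed -n 2,6p
python3 -m crank '[[[0,0,-0.3,0],[0,0,-0.8,0],[0,0,-1,0],[0,0,-1,0],[0,0,-0.8,0]]]' -0.2 | sed -n 2,6p
python3 plan.py 465 288 112 0.39 26
```

```text
eef_pos: [578.0, -286.8, 14.8]
tool_rot: [-3.142, 0.0, 0.081]
force: [0.1, -0.7, 0.5]
width: 30.2
gripper_force: 0.0
eef_pos: [578.5, -287.1, 114.7]
tool_rot: [3.141, -0.001, 0.081]
force: [0.2, 0.2, -0.1]
width: 51.5
gripper_force: 0.0
t 37.62 at [ 578.5 -287.1  114.7] [ 3.141e+00 -1.000e-03  8.100e-02] w 51.5 q7 -0.97
26 rows of [ 0.031 -0.905  0.004 -0.149]
```

```bash
python3 -m crank '[[[0.03,-0.9,-0.1,-0.15],[0.03,-0.9,-0.1,-0.15],[0.03,-0.9,-0.1,-0.15],[0.03,-0.9,0,-0.15],[0.03,-0.9,0,-0.15],[0.03,-0.9,0,-0.15],[0.03,-0.9,0,-0.15],[0.03,-0.9,0,-0.15],[0.03,-0.9,0,-0.15],[0.03,-0.9,0,-0.15],[0.03,-0.9,0,-0.15],[0.03,-0.9,0,-0.15]]]' >/dev/null
python3 -m crank '[[[0.03,-0.9,0,-0.15],[0.03,-0.9,0,-0.15],[0.03,-0.9,0,-0.15],[0.03,-0.9,0,-0.15],[0.03,-0.9,0,-0.15],[0.03,-0.9,0,-0.15],[0.03,-0.9,0,-0.15],[0.03,-0.9,0,-0.15],[0.03,-0.9,0,-0.15],[0.03,-0.9,0,-0.15],[0.03,-0.9,0,-0.15],[0.03,-0.7,0,-0.15]]]' | sed -n 1,5p
python3 -m crank '[[[0,-0.3,0,-0.1],[0,0,0,0]]]'>/dev/null
python3 - <<'E'
from h import *
x,d=wfit("bracket_short_a",80,(464.5,288,1,.39))
E
python3 plan.py 464.5 288 50 0.39 6
```

```text
clock: 39.62
eef_pos: [479.7, 239.9, 120.5]
tool_rot: [-3.141, -0.001, 0.371]
force: [0.7, -0.2, 1.2]
width: 51.1
bracket_short_a [ 4.6414e+02  2.8854e+02 -6.0900e+00  3.9000e-01] err 0.03 conf 0.56
t 39.88 at [478.1 243.7 120.3] [ 3.141 -0.     0.376] w 51.1 q7 -1.59
6 rows of [ 0.026 -0.308  0.468 -0.029]
```

```bash
python3 -m crank '[[[0.03,-0.31,0.3,-0.03],[0.03,-0.31,0.5,-0.03],[0.03,-0.31,0.7,-0.03],[0.02,-0.31,0.6,-0.03],[0.02,-0.31,0.5,-0.03],[0.02,-0.31,0.3,-0.03],[0,0,0,0],[0,0,0,0]]]' | sed -n 1,5p
python3 plan.py 464.3 288.3 9 0.39 4
```

```text
clock: 40.55
eef_pos: [463.7, 289.2, 47.3]
tool_rot: [3.141, 0.001, 0.392]
force: [0.2, -0.4, 0.8]
width: 51.3
t 40.55 at [463.7 289.2  47.3] [3.141e+00 1.000e-03 3.920e-01] w 51.3 q7 -1.64
4 rows of [0.002 0.011 0.383 0.005]
```

```bash
python3 -m crank '[[[0,0.01,0.5,0],[0,0.01,0.4,0],[0,0.01,0.4,0],[0,0,0.22,0],[0,0,0,0],[0,0,0,0]]]' | sed -n 1,4p
python3 -m crank '[[[0,0,0,0],[0,0,0,0],[0,0,0,0],[0,0,0,0],[0,0,0,0]]]' 1 | sed -n 2,6p
python3 -m crank '[[[0,0,-0.3,0],[0,0,-0.8,0],[0,0,-1,0],[0,0,-1,0],[0,0,-0.8,0],[0,0,-0.2,0]]]'| sed -n 2,6p
python3 plan.py 489.9 -294 112 0.08 25
```

```text
clock: 41.05
eef_pos: [464.0, 288.3, 9.4]
tool_rot: [3.141, 0.001, 0.391]
force: [0.2, -0.5, -0.2]
eef_pos: [464.4, 288.7, 10.3]
tool_rot: [-3.141, -0.001, 0.391]
force: [-1.2, 0.0, 5.9]
width: 18.4
gripper_force: 59.7
eef_pos: [465.7, 289.6, 115.4]
tool_rot: [-3.141, -0.005, 0.391]
force: [0.6, 0.7, -0.8]
width: 18.8
gripper_force: 59.0
t 41.97 at [465.7 289.6 115.4] [-3.141 -0.005  0.391] w 18.8 q7 -1.65
25 rows of [-0.187  0.919  0.005  0.156]
```

```bash
python3 plan.py 560 10 145 0.24 12
python3 -m crank '[[[0.02,1,-0.1,0.16],[0.02,1,-0.1,0.16],[0.02,1,-0.1,0.16],[0.02,1,-0.1,0.16],[0.02,1,-0.1,0.16],[0.02,1,-0.1,0.16],[0.02,1,-0.1,0.16],[0.02,1,-0.1,0.16],[0.02,1,-0.1,0.16],[0.02,1,-0.1,0.16],[0.02,1,-0.1,0.16],[0.02,1,-0.1,0.16]]]' |sed -n 1,3p
python3 plan.py 489.9 -294 112 0.08 13
```

```text
t 41.97 at [465.7 289.6 115.4] [-3.141 -0.005  0.391] w 18.8 q7 -1.65
12 rows of [ 0.003  0.984 -0.099  0.158]
clock: 42.97
eef_pos: [564.0, 4.9, 141.5]
tool_rot: [-3.141, 0.001, 0.237]
t 42.97 at [564.    4.9 141.5] [-3.141e+00  1.000e-03  2.370e-01] w 18.3 q7 -1.28
13 rows of [-0.376  0.871  0.091  0.151]
```

```bash
python3 -m crank '[[[-0.38,0.87,0.1,0.15],[-0.38,0.87,0.1,0.15],[-0.38,0.87,0.1,0.15],[-0.38,0.87,0.1,0.15],[-0.38,0.87,0.1,0.15],[-0.38,0.87,0.1,0.15],[-0.38,0.87,0.1,0.15],[-0.38,0.87,0.1,0.15],[-0.38,0.87,0.1,0.15],[-0.38,0.87,0.1,0.15],[-0.3,0.6,0,0.15],[-0.2,0.4,0,0.15]]]' >/dev/null
python3 -m crank '[[[0,0.1,0,0],[0,0,0,0]]]' |sed -n 1,3p
python3 plan.py 489.9 -294 35 0.08 6
```

```text
clock: 44.13
eef_pos: [501.3, -253.9, 116.8]
tool_rot: [-3.141, 0.0, 0.093]
t 44.13 at [ 501.3 -253.9  116.8] [-3.141  0.     0.093] w 18.7 q7 -0.94
6 rows of [-0.099  0.26   0.545  0.027]
```

```bash
python3 -m crank '[[[-0.1,0.26,0.3,0.03],[-0.1,0.26,0.5,0.03],[-0.1,0.26,0.7,0.03],[-0.1,0.26,0.8,0.03],[-0.1,0.26,0.6,0.02],[-0.1,0.26,0.36,0.02],[0,0,0,0],[0,0,0,0]]]' | sed -n 1,5p
python3 plan.py 489.9 -294 20 0.08 3
```

```text
clock: 44.8
eef_pos: [489.3, -293.9, 34.9]
tool_rot: [-3.141, 0.001, 0.08]
force: [0.0, -0.6, -1.3]
width: 18.6
t 44.8 at [ 489.3 -293.9   34.9] [-3.141e+00  1.000e-03  8.000e-02] w 18.6 q7 -0.87
3 rows of [0.007 0.001 0.198 0.002]
```

```bash
python3 -m crank '[[[0.01,0,0.3,0],[0,0,0.2,0],[0,0,0.14,0],[0,0,0,0],[0,0,0,0]]]' | sed -n 1,5p
python3 -m crank '[[[0,0,0.04,0],[0,0,0.04,0],[0,0,0,0],[0,0,0,0]]]' | sed -n 2,4p
python3 -m crank '[[[0,0,0.04,0],[0,0,0,0],[0,0,0,0]]]' | sed -n 2,4p
```

```text
clock: 45.22
eef_pos: [490.1, -293.6, 19.5]
tool_rot: [-3.141, 0.0, 0.081]
force: [0.9, -0.2, -0.3]
width: 18.1
eef_pos: [490.1, -293.9, 17.7]
tool_rot: [3.142, -0.0, 0.081]
force: [0.2, 0.0, -0.2]
eef_pos: [490.0, -293.9, 16.5]
tool_rot: [-3.142, -0.0, 0.081]
force: [-0.7, -0.0, -1.0]
```

```bash
python3 -m crank '[[[0,0,0.03,0],[0,0,0,0],[0,0,0,0]]]' | sed -n 2,4p
python3 -m crank '[[[0,0,0.02,0],[0,0,0,0],[0,0,0,0]]]' | sed -n 2,4p
```

```text
eef_pos: [490.1, -294.0, 16.3]
tool_rot: [3.141, -0.0, 0.081]
force: [-0.6, 0.5, 5.4]
eef_pos: [490.1, -294.0, 16.3]
tool_rot: [3.142, -0.0, 0.081]
force: [-1.6, 1.1, 9.6]
```

Seated; release, lift high and look.

```bash
python3 -m crank '[[[0,0,0,0],[0,0,0,0],[0,0,0,0]]]' 0.3 | sed -n 5,6p
python3 -m crank '[[[0,0,-0.3,0],[0,0,-0.8,0],[0,0,-1,0],[0,0,-1,0],[-0.3,0.8,-1,0],[-0.3,0.8,-1,0],[-0.3,0.8,-0.8,0],[-0.3,0.8,-0.3,0],[-0.2,0.6,0,0],[0,0,0,0]]]' | sed -n 1,5p
python3 - <<'E'
from h import *
a=ctrl.get_image("top")["img"];b=ctrl.get_image("side")["img"]
cv2.imwrite("pics/end.png",np.hstack([cv2.resize(a[90:290,120:440],(480,300)),cv2.resize(b[120:384,140:460],(320,264),)[:264] if 0 else cv2.copyMakeBorder(b[120:384,140:460],0,36,0,0,0)])[:,:,::-1])
E
```

```text
width: 30.3
gripper_force: 0.0
clock: 47.38
eef_pos: [461.0, -396.4, 171.8]
tool_rot: [3.137, -0.001, 0.076]
force: [0.2, -0.8, 0.6]
width: 30.1
```

View pics/end.png

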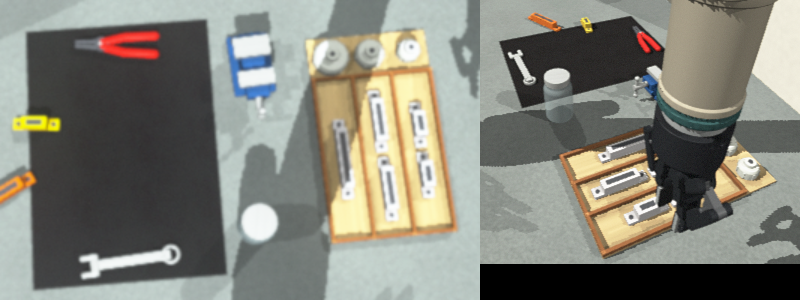

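The picture shows all five brackets straight in their proper lanes, with the jar, pliers and spanner untouched, so I am handing in.

```bash
python3 -c "
from cell import ctrl
print(ctrl.finish_job())"
```

```text
the job is handed in; nothing more can be done
None
```

All five brackets are sorted into their lanes (short, middle and long by hub size), lying base down and straight in the final picture, and the job was handed in at about 47.5 s of the 72 s allowed; no verdict was returned.

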